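Mix walnuts into the clamped pot of hazelnuts

ROBOT

A 6-joint arm with a two-finger parallel gripper is mounted at the origin on the work surface. World frame = base frame: x ahead of the robot, y to its left, z up, the work surface at z = 0. Lengths are in m, angles in degrees, forces in N, time in s.
With the tool pointing down it reaches from about 0.3 to 0.75 m from the base axis. Payload 8.5 kg.
Tool frame: the origin (TCP) lies at the very end of the fingers, on their centre line; the grasp point (between the pads) lies 19 mm behind it; z points along the fingers, y is the line along which they close (so a half turn about z gives the same grasp; the last joint's range is limited). The gripper opens to 85 mm and grips with 20 to 120 N. Pads are 22 mm wide; open, the fingers measure 114 mm over their backs; the gripper's body (76 mm by 85 mm) begins 54 mm behind the grasp point. The pads swing forward as they close: fully open they stand 13 mm farther back than shut.
Start: joints at [58.94, 21.807, 74.336, -0, 83.858, -12.336], TCP at [0.177, 0.521, 0.231] pointing down, gripper open.
Joint ranges: [-178.18, 178.18], [-50.72, 133.34], [12.68, 142.11], [-81.47, 261.47], [9.98, 163.14], [-165.26, 165.26]. Speed limits (degrees/s): [136.94, 136.94, 180, 180, 180, 180].

INTERFACE

Orientations are given as a 3x3 rotation matrix whose columns are the frame's x, y, z axes.
In Python, from rig import env, optics, spotter gives the robot as it stands.
- The arm moves only by the shell command python3 -m crank 'ROWS' [FORCE]. ROWS is JSON, one flat list of numbers, 5 for each row, row after row: the finger opening in cm, from 0 to 8.54, then the shift along the tool's x, y, z in cm, then the turn about the tool's z in rad. A call has exactly 8 rows; each row shifts and turns the commanded pose from where the row before left it, along the tool's axes as they then stand; what a row does not reach is not made up. A row lasts 1/12 s, in which the tool goes at most 41.7 mm and 7.16 degrees, less where a joint would pass 70% of its speed; a pose out of reach is approached as far as the arm can. A call is refused whole if a number of a shift passes 4.17 or a number of a turn 0.125, either way. A call with a gripper value outside its range is refused whole. The fingers move at their own pace and stop on an object; FORCE is the grip in N (left out, the last holds). Time passes only in rows, so rows that do not move let the fingers close, or fill a call up. It gives the time, the measured TCP pose, the force, the opening and the grip force at its end, in the units of the state.
- env.observe(): the state, without advancing time (a new reading comes with each control period).
- optics.get_image(name): name is "scene" or "top"; returns a dict with "color" (384x512x3 uint8, red, green, blue), "intrinsics" (3x3 intrinsics, pixels), "pose" (4x4, takes a point from camera to world coordinates). Camera axes: x right, y up, looking along -z (the intrinsics and any distortion apply to the point x, -y, -z); pixel columns grow to the right and rows downward; lengths in m; the calibration is good to about 2 mm. A picture is of the moment at which its call begins. There is no depth.
- env.close_job(): hands the job in; it is judged then, once.
Trained networks look in a picture, given as the dict that the camera call returned (one of the last four; its "shot" number tells which), for a name from the list of things; names that differ only in an ending like _2 or _b are one class to them, and where a whole thing is asked for, a point or a joint stands for the part that bears it (a point fixed in the world has none). Each returns a list of dicts, best first, with "score" (0 to 1); they miss things now and then, are a little off and sometimes report something else, mostly with a low value. They report only what shows in the picture. A call takes as long as a camera call.
- spotter.look_for(picture, query): "at" ([column, row] as shares, 0 to 1, of the picture: columns of its width, rows of its height, amid what is visible of it).
The state is a dict: "time_s": time; "q": joint angles; "qvel": joint speeds; "joint_efforts": joint torques, N m; "position": TCP position; "tool_rot": TCP orientation; "ft_force": force on the tool from outside, world axes, zero at the start; "wrist_torque": the same for the moment, N m; "grip_width": finger opening in m; "gripper_force": force on a finger pad.
Only numpy, scipy, OpenCV 4.12 (cv2) and the standard library are available. Lean on these libraries where they do the work, as an engineer would, in place of code of your own. Each camera call takes 0.05 s, during which the arm holds its last target. There are 200 camera calls.

TASK

Swing the clamp's handle over so that its pad locks down on the pot's lug, then put every walnut lying on the table into the pot with the hazelnuts. Take the wooden rod from its tumbler and, with its foot right down among the nuts and well out from the middle, stir at least two full rounds anticlockwise as seen from above, so that the nuts are mixed. Stand the rod back in the tumbler it came from, then swing the clamp fully open again, leaving the pot in the stand with all the nuts in it and the other crockery where it was.

Things in the scene. Friction and masses are not known exactly. Their poses are not given: they have to be found in the camera images.
- stand: Fixed wooden mixing stand: plate 190 mm in x, 290 mm in y (from y = -195 to +95 mm in its own frame), 14 mm thick. Origin on the underside of the plate, on the axis of the pot's nest, a ring of rubber blocks up to 26 mm high. The clamp is on its -y side.
- clamp (a joint): Over-centre clamp, hinged parallel to the stand's x axis: a rigid arm with a rubber pad and, square to it, a handle. 0 = closed: pad on the pot's lug, handle straight up. 1.3 = open, at its stop: arm up, handle leaning to the stand's -y, nearly level. A weight in its crook makes it fall to the nearer end (dead centre about 0.65); about 2 N at the bar push it over. Starts open.
- clamp_pivot (a point): The clamp's hinge axis, at stand coordinates (0, -145, 95) mm.
- clamp_bar (a point): Centre of the black cross-bar at the end of the clamp's handle, 85 mm from the hinge. The bar is 50 mm long along the stand's x axis, 16 mm in diameter; push it either way with closed fingers. Its height over the table is 180 mm when closed, about 118 mm when open. The arm is 58 mm long; the weight in the crook between arm and handle is 50 mm wide and reaches 51 mm along the handle. As the clamp opens, the arm comes up on the pot side.
- pot: Loose aluminium pot in the stand's nest: outside diameter 148 mm, inside 140 mm, 70 mm high, floor 5 mm thick, 0.45 kg. Origin at the centre of its underside (14 mm above the table), z up. Its lug, a tab 42 mm wide with its top 58 mm above the underside, points to the pot's -y, between two guide pins, beneath the clamp's pad.
- glass: Fixed clear flared tumbler with a thin wooden coaster that holds the stirring rod: 80 mm high, mouth 48 mm inside diameter, about 33 mm inside at the bottom, inner floor 8 mm above the table. Origin at the centre of its underside.
- glass_empty: Fixed tumbler of the same shape, empty: not used. Origin at the centre of its underside.
- rod_mid (a point): Middle (79 mm above the foot end) of the loose wooden stirring rod: 158 mm long, round, handle 18 mm in diameter with a black rubber sleeve on its upper 68 mm, the lowest 30 mm a thicker flat-ended foot of 24 mm diameter; 70 g. It stands upright in its tumbler, foot down. Its z axis runs along the rod to the handle's end.
- rod_tip (a point): Centre of the rod's flat foot end (its lower end).
- walnut0_mid (a point): Centre of a walnut: smooth brown rounded nut 34 mm in diameter and 32 mm high with flat ends (24 mm), about 18 g, standing on the table at the start (centre 16 mm up). From 2 to 4 walnuts are present.
- walnut1_mid (a point): Centre of a walnut: smooth brown rounded nut 34 mm in diameter and 32 mm high with flat ends (24 mm), about 18 g, standing on the table at the start (centre 16 mm up). From 2 to 4 walnuts are present.
- walnut2_mid (a point): Centre of a walnut: smooth brown rounded nut 34 mm in diameter and 32 mm high with flat ends (24 mm), about 18 g, standing on the table at the start (centre 16 mm up). From 2 to 4 walnuts are present.
- walnut3_mid (a point): Centre of a walnut: smooth brown rounded nut 34 mm in diameter and 32 mm high with flat ends (24 mm), about 18 g, standing on the table at the start (centre 16 mm up). From 2 to 4 walnuts are present.
- hazel0_center (a point): Centre of a hazelnut, a smooth dark ball 22 mm in diameter, 12 g, lying in the pot at the start.
- hazel1_center (a point): Centre of a hazelnut, a smooth dark ball 22 mm in diameter, 12 g, lying in the pot at the start.
- hazel2_center (a point): Centre of a hazelnut, a smooth dark ball 22 mm in diameter, 12 g, lying in the pot at the start.
- hazel3_center (a point): Centre of a hazelnut, a smooth dark ball 22 mm in diameter, 12 g, lying in the pot at the start.
- hazel4_center (a point): Centre of a hazelnut, a smooth dark ball 22 mm in diameter, 12 g, lying in the pot at the start.
- hazel5_center (a point): Centre of a hazelnut, a smooth dark ball 22 mm in diameter, 12 g, lying in the pot at the start.
- tum_a: Upturned glass tumbler with a copper band, 72 mm wide, 100 mm high: bystander. Origin at the centre of its underside.
- tum_b: Tall upturned glass tumbler with a copper band, 72 mm wide, 130 mm high: bystander. Origin at the centre of its underside.
- mug: White mug 80 mm wide with a side handle, 85 mm high: bystander. Origin at the centre of its underside.
- eggcup: White egg cup, 50 mm wide, 48 mm high: bystander. Origin at the centre of its underside.

How it is judged:
By the outcome, as a careful person would: the job done as asked, in the order asked, and still so for the second after the job is handed in, with the robot touching nothing.
Of walnut0, walnut1, walnut2, walnut3 only 2 to 4 are there at a start; the rules pass over those that are not, and their reading is None.
At some moment in a run one of walnut0, walnut1, walnut2, walnut3 may be knocked a few centimetres aside while the robot is not near it.
It also fails if it takes over 210 s, if anything falls off the work surface, if the arm or the gripper's body presses on something with over 40 N, if the wrist force passes 120 N, or if a joint passes its speed limit or range.

## Working session

There is one attempt and no reset: what is moved stays moved. The work goes in short steps, Python scripts to look and compute and a shell command to move; the robot and the scene stay as the last step left them, time stands still between calls to the robot, and variables do not carry over. Pictures are saved under pics/ and viewed, at most 14 in all, crops included, and the job is handed in when it is done.

```bash
ls; mkdir -p pics; cat > h.py <<'E'
from rig import env, optics, spotter
import numpy as np, cv2
def shot(n,save=None):
    p=optics.get_image(n)
    if save: cv2.imwrite('pics/'+save,cv2.resize(p['color'][:,:,::-1],(800,600),interpolation=cv2.INTER_CUBIC))
    return p
def ray(p,at):
    K=np.array(p['intrinsics']);T=np.array(p['pose'])
    u,v=at[0]*512,at[1]*384
    d=np.array([(u-K[0,2])/K[0,0],-(v-K[1,2])/K[1,1],-1.])
    return T[:3,3],T[:3,:3]@d
def onz(p,at,z):
    o,d=ray(p,at);return o+d*(z-o[2])/d[2]
def px(p,X):
    K=np.array(p['intrinsics']);T=np.array(p['pose'])
    c=T[:3,:3].T@(np.array(X)-T[:3,3]);c=c*[1,-1,-1]
    return (K@c/c[2])[:2]
def tri(a,b):
    (o1,d1),(o2,d2)=a,b
    s=np.linalg.lstsq(np.c_[d1,-d2],o2-o1,rcond=None)[0]
    A,B=o1+d1*s[0],o2+d2*s[1];return (A+B)/2,np.linalg.norm(A-B)
E
python3 - <<'E'
from h import *
np.set_printoptions(precision=3,suppress=True)
s=shot('scene','s0.png');t=shot('top','t0.png')
print({k:(v.shape if hasattr(v,'shape') else v) for k,v in t.items() if k!='color'},s['pose'])
Z=dict(stand=.014,clamp=.1,clamp_bar=.118,pot=.084,glass=.08,glass_empty=.08,rod_mid=.087,rod_tip=.01,walnut0_mid=.016,hazel0_center=.03,tum_a=.1,tum_b=.13,mug=.085,eggcup=.048)
for k,z in Z.items():
    for n,p in(('s',s),('t',t)):
        for r in spotter.look_for(p,k)[:7]:
            print(k,n,round(r['score'],2),np.array(r['at'])*[800,600],onz(p,r['at'],z))
o=env.observe();print(o)
E
```

```text
pics
{'intrinsics': (3, 3), 'pose': (4, 4), 'shot': 2} [[-0.309 -0.567  0.763  1.534]
 [ 0.951 -0.202  0.235  0.262]
 [ 0.021  0.799  0.601  0.906]
 [ 0.     0.     0.     1.   ]]
stand s 0.93 [375.28 336.42] [ 0.525 -0.111  0.014]
stand t 0.69 [452.48 361.56] [ 0.483 -0.123  0.014]
clamp s 0.93 [359.2  268.92] [ 0.422 -0.184  0.1  ]
clamp t 0.75 [481.84 367.98] [ 0.466 -0.175  0.1  ]
clamp_bar s 0.75 [360.16 269.7 ] [ 0.449 -0.171  0.118]
clamp_bar t 0.83 [483.76 371.88] [ 0.458 -0.177  0.118]
pot s 0.57 [415.28 330.48] [ 0.562 -0.015  0.084]
glass s 0.87 [473.76 411.12] [0.729 0.141 0.08 ]
glass t 0.52 [328.16 276.24] [0.656 0.13  0.08 ]
glass_empty s 0.64 [602.  340.8] [0.467 0.331 0.08 ]
glass_empty s 0.58 [375.04 335.76] [ 0.598 -0.084  0.08 ]
glass_empty s 0.57 [659.52 459.06] [0.734 0.442 0.08 ]
glass_empty s 0.2 [484.88 370.92] [0.625 0.137 0.08 ]
glass_empty t 0.72 [228.4  400.02] [0.409 0.327 0.08 ]
rod_mid s 0.52 [480.96 371.1 ] [0.636 0.131 0.087]
rod_tip s 0.64 [485.28 374.7 ] [0.559 0.129 0.01 ]
rod_tip t 0.44 [268.88 242.52] [0.742 0.265 0.01 ]
rod_tip t 0.43 [320.64 2
[... 521 characters left out ...]
714 0.237 0.13 ]
tum_b t 0.58 [484.96 372.06] [ 0.457 -0.178  0.13 ]
mug s 0.72 [229.84 264.24] [ 0.48  -0.463  0.085]
eggcup t 0.81 [183.76 275.76] [0.665 0.433 0.048]
{'time_s': 1.5, 'q': array([ 58.941,  21.807,  74.338,  -0.002,  83.857, -12.335]), 'qvel': array([-0.046, -0.014,  0.011,  0.028,  0.002, -0.088]), 'joint_efforts': array([  0.   , -44.833, -23.146,  -0.   ,   0.001,  -0.   ]), 'position': array([0.177, 0.521, 0.231]), 'tool_rot': array([[-0.947,  0.321,  0.   ],
       [ 0.321,  0.947, -0.   ],
       [-0.   , -0.   , -1.   ]]), 'ft_force': array([0.588, 0.429, 0.194]), 'wrist_torque': array([-0.011,  0.026, -0.053]), 'gripper_force': 0.0, 'grip_width': 0.08555629945662814}
```

View pics/s0.png

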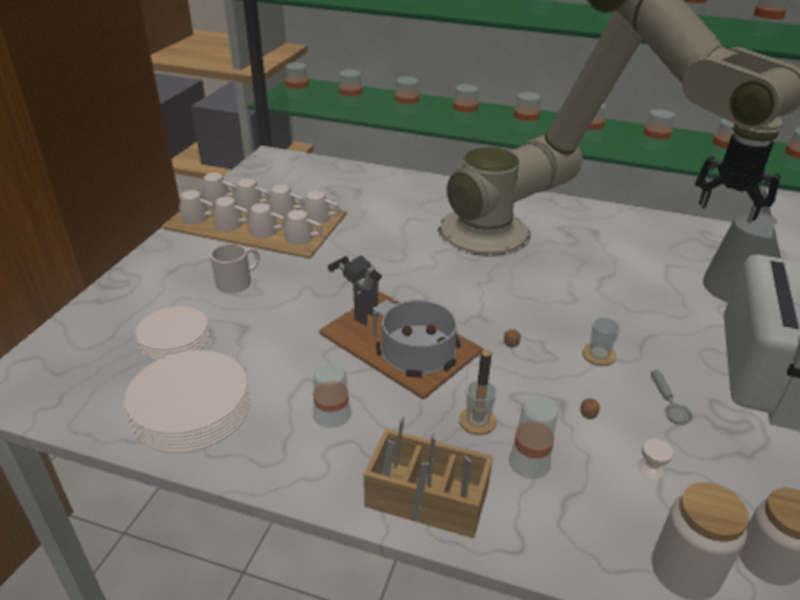

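View pics/t0.png

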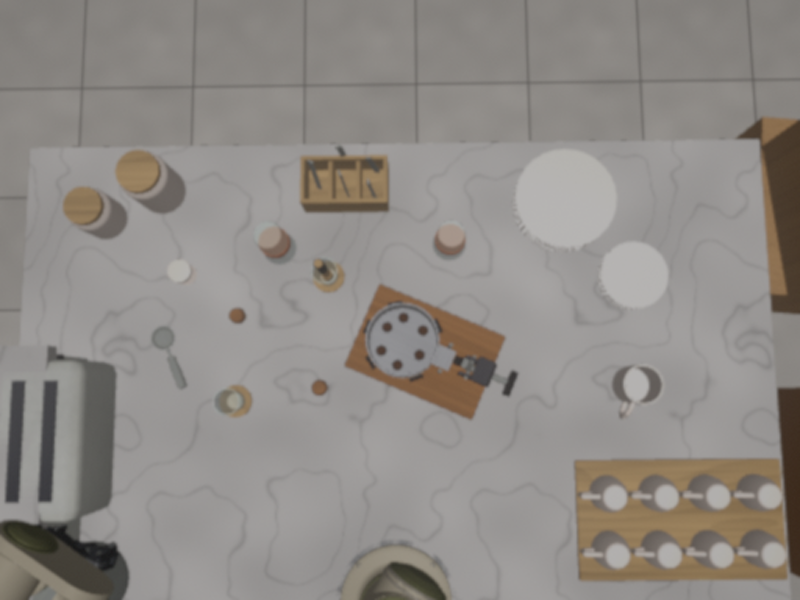

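The scene picture shows the pot at (418,340), the clamp bar at (345,265), walnuts at (512,338) and (590,408), the rod in its glass at (482,395), and the empty glass at (602,345). The top picture shows the pot rim at (402,341), the bar at (511,382), walnuts at (237,315) and (319,387), and the rod top at about (319,264). There are two walnuts, and I'll refine their positions next.

```bash
python3 - <<'E'
from h import *
np.set_printoptions(precision=4,suppress=True)
s=shot('scene');t=shot('top')
N=np.array([800,600.])
def blob(p,c,r,f):
    x,y=np.array(c)*.64;im=p['color'].astype(int)
    Y,X=np.mgrid[:384,:512];m=(np.hypot(X-x,Y-y)<r)&f(im)
    return np.array([X[m].mean()+.5,Y[m].mean()+.5])/[512,384],m.sum()
br=lambda i:(i[...,0]-i[...,2]>30)
dk=lambda i:i.max(-1)<60
for a,b in(((512,338),(319,387)),((590,408),(237,315))):
    A,n=blob(s,a,12,br);B,m=blob(t,b,12,br)
    print('walnut',n,m,A*N,B*N,onz(s,A,.016),onz(t,B,.016),tri(ray(s,A),ray(t,B)))
B,m=blob(t,(511,382),11,dk);print('bar',m,B*N,onz(t,B,.118))
print('rodtop',tri(ray(s,np.array([487,352])/N),ray(t,np.array([318,262])/N)))
print('pot rim',onz(t,np.array([402,341])/N,.084))
print('coaster',onz(t,np.array([329,275])/N,.004),onz(s,np.array([478,420])/N,.004))
print('stand corners',[onz(t,np.array(c)/N,.014) for c in((379,285),(505,336),(471,418),(345,366))])
for nm,p,c in(('r1',t,(329,275)),('p1',t,(430,350)),('r2',s,(482,395))):
    x,y=(np.array(c)*.64).astype(int);w=(24,18) if nm!='p1' else (64,48)
    cv2.imwrite(f'pics/{nm}.png',cv2.resize(p['color'][y-w[1]:y+w[1],x-w[0]:x+w[0],::-1],(400,300) if nm!='p1' else (640,480),interpolation=cv2.INTER_CUBIC))
ims=[cv2.imread(f'pics/{n}.png') for n in('r1','r2')]
a=np.vstack(ims);a=np.hstack([a,cv2.resize(cv2.imread('pics/p1.png'),(400,300)).repeat(2,0)*0+0]) if 0 else a
p1=cv2.imread('pics/p1.png')[:, 120:520];p1=cv2.copyMakeBorder(p1,0,120,0,0,cv2.BORDER_CONSTANT)
cv2.imwrite('pics/c1.png',np.hstack([a,p1]))
print(onz(t,[.5,.5],0)-onz(t,[.5+1/512,.5],0))
E
```

```text
walnut 70 63 [512.2545 336.7411] [319.432 387.81 ] [0.4337 0.1578 0.016 ] [0.4315 0.1549 0.016 ] (array([0.4313, 0.1564, 0.0137]), np.float64(0.002351535069237486))
walnut 89 60 [590.3178 406.8908] [236.7188 315.625 ] [0.586  0.3321 0.016 ] [0.5844 0.33   0.016 ] (array([0.5845, 0.3313, 0.0143]), np.float64(0.001775258169795006))
bar 20 [510.3125 383.9844] [ 0.4343 -0.228   0.118 ]
rodtop (array([0.6693, 0.1406, 0.1625]), np.float64(0.003477277819622913))
pot rim [ 0.5222 -0.0189  0.084 ]
coaster [0.6708 0.1371 0.004 ] [0.6746 0.1421 0.004 ]
stand corners [array([0.6464, 0.0299, 0.014 ]), array([ 0.5353, -0.2335,  0.014 ]), array([ 0.3662, -0.1589,  0.014 ]), array([0.4762, 0.1019, 0.014 ])]
[0.     0.0033 0.    ]
```

View pics/c1.png

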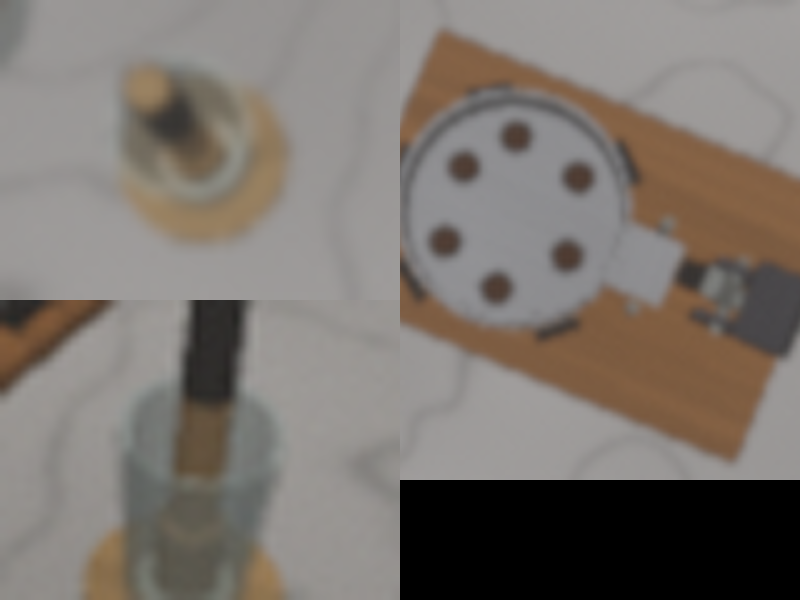

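The rod stands nearly upright, with its top at about (148,88) in the upper-left crop. The pot's six hazelnuts lie in a ring and the clamp points to the lower right. The stand works out at origin (0.524,-0.019) with yaw -22.9°, and the measured bar position agrees with that. I'll turn the tool so its y axis lies along stand x.

```bash
cat >> h.py <<'E'
O=np.array([.524,-.019,0]);c_,s_=np.cos(np.radians(-22.9)),np.sin(np.radians(-22.9))
R=np.array([[c_,-s_,0],[s_,c_,0],[0,0,1]])
def st(x,y,z): return O+R@(np.array([x,y,z])/1000)
def go(*pts):
    o=env.observe();p=o['position'];Rt=o['tool_rot']
    print('at',p.round(4),'xaxis ang',np.degrees(np.arctan2(Rt[1,0],Rt[0,0])).round(2),'t',o['time_s'],'F',np.round(o['ft_force'],1),'w',round(o['grip_width'],4))
    for q in pts:
        d=Rt.T@(np.array(q)-p)*100;print('->',np.round(q,4),'shift cm',d.round(2),'rows',np.ceil(np.linalg.norm(d)/4.1));p=np.array(q)
E
python3 -m crank '[0,0,0,0,0.1175, 0,0,0,0,0.1175, 0,0,0,0,0.1175, 0,0,0,0,0.1175, 0,0,0,0,0.1175, 0,0,0,0,0.1175, 0,0,0,0,0.1175, 0,0,0,0,0.1175]' 40
python3 -m crank '[0,0,0,0,0.1175, 0,0,0,0,0.1175, 0,0,0,0,0.1175, 0,0,0,0,0.1175, 0,0,0,0,0.1175, 0,0,0,0,0.1175, 0,0,0,0,0, 0,0,0,0,0]'
python3 - <<'E'
from h import *
# bar follower: finger centre 8+11 mm outside bar, tip 12 below
P=lambda a,g=0:st(0,-145-85*np.sin(a)-19-g,95+85*np.cos(a)-14)
go(P(1.3,25)*[1,1,0]+[0,0,.231],P(1.3,25),*[P(a) for a in(1.3,1.1,.9,.7,.5,.3,.1,0)])
E
```

```text
time_s: 2.27
position: [0.1765, 0.5209, 0.2313]
tool_rot: [[-0.294, 0.956, -0.0], [0.956, 0.294, -0.0], [0.0, -0.0, -1.0]]
ft_force: [-0.3, 0.4, -0.3]
grip_width: 0.0004
gripper_force: 0.0
time_s: 2.93
position: [0.1766, 0.5209, 0.2313]
tool_rot: [[0.387, 0.922, 0.0], [0.922, -0.387, 0.0], [0.0, 0.0, -1.0]]
ft_force: [-0.2, 0.6, -0.1]
grip_width: -0.0001
gripper_force: 0.0
at [0.1766 0.5209 0.2313] xaxis ang 67.22 t 2.9333 F [-0.2  0.6 -0.1] w -0.0001
-> [ 0.4186 -0.2686  0.231 ] shift cm [-6.342e+01  5.288e+01  3.000e-02] rows 21.0
-> [ 0.4186 -0.2686  0.1037] shift cm [-0.   -0.   12.73] rows 4.0
-> [ 0.4283 -0.2455  0.1037] shift cm [2.5  0.01 0.  ] rows 1.0
-> [ 0.4307 -0.2399  0.1196] shift cm [ 0.62  0.   -1.58] rows 1.0
-> [ 0.4343 -0.2314  0.1338] shift cm [ 0.92  0.   -1.43] rows 1.0
-> [ 0.4389 -0.2205  0.146 ] shift cm [ 1.18  0.   -1.22] rows 1.0
-> [ 0.4443 -0.2076  0.1556] shift cm [ 1.4   0.   -0.96] rows 1.0
-> [ 0.4504 -0.1932  0.1622] shift cm [ 1.56  0.   -0.66] rows 1.0
-> [ 0.4569 -0.1779  0.1656] shift cm [ 1.66  0.   -0.34] rows 1.0
-> [ 0.4602 -0.1701  0.166 ] shift cm [ 0.85  0.   -0.04] rows 1.0
```

```bash
for i in 1 2; do :; done
python3 -m crank '[0,-2.64,2.2,0,0, 0,-2.64,2.2,0,0, 0,-2.64,2.2,0,0, 0,-2.64,2.2,0,0, 0,-2.64,2.2,0,0, 0,-2.64,2.2,0,0, 0,-2.64,2.2,0,0, 0,-2.64,2.2,0,0]' >/dev/null
python3 -m crank '[0,-2.64,2.2,0,0, 0,-2.64,2.2,0,0, 0,-2.64,2.2,0,0, 0,-2.64,2.2,0,0, 0,-2.64,2.2,0,0, 0,-2.64,2.2,0,0, 0,-2.64,2.2,0,0, 0,-2.64,2.2,0,0]' >/dev/null
python3 -m crank '[0,-2.64,2.2,0,0, 0,-2.64,2.2,0,0, 0,-2.64,2.2,0,0, 0,-2.64,2.2,0,0, 0,-2.64,2.2,0,0, 0,-2.64,2.2,0,0, 0,-2.64,2.2,0,0, 0,-2.64,2.2,0,0]'
python3 - <<'E'
from h import *
P=lambda a,g=0:st(0,-145-85*np.sin(a)-19-g,95+85*np.cos(a)-14)
go(P(1.3,25)*[1,1,0]+[0,0,.231],P(1.3,25))
E
```

```text
time_s: 4.93
position: [0.4155, -0.2704, 0.2313]
tool_rot: [[0.387, 0.922, 0.0], [0.922, -0.387, -0.0], [-0.0, 0.0, -1.0]]
ft_force: [0.6, 0.8, 0.7]
grip_width: 0.0002
gripper_force: 0.0
at [ 0.4155 -0.2704  0.2313] xaxis ang 67.23 t 4.9333 F [0.6 0.8 0.7] w 0.0002
-> [ 0.4186 -0.2686  0.231 ] shift cm [0.29 0.21 0.03] rows 1.0
-> [ 0.4186 -0.2686  0.1037] shift cm [ 0.   -0.   12.73] rows 4.0
```

```bash
python3 -m crank '[0,0.3,0.2,0,0, 0,0,0,2.55,0, 0,0,0,2.55,0, 0,0,0,2.55,0, 0,0,0,2.55,0, 0,0,0,2.55,0, 0,0,0,0,0, 0,0,0,0,0]'
python3 -m crank '[0,0.8,0,0,0, 0,0.8,0,0,0, 0,0.9,0,0,0, 0,0.3,0,-0.8,0, 0,0.3,0,-0.8,0, 0,0.45,0,-0.7,0, 0,0.45,0,-0.7,0, 0,0.6,0,-0.6,0]'
python3 -m crank '[0,0.6,0,-0.6,0, 0,0.7,0,-0.5,0, 0,0.7,0,-0.5,0, 0,0.8,0,-0.35,0, 0,0.8,0,-0.3,0, 0,0.8,0,-0.2,0, 0,0.8,0,-0.1,0, 0,0,0,0,0]'
python3 - <<'E'
from h import *
s=shot('scene');cv2.imwrite('pics/s1.png',cv2.resize(s['color'][100:292,130:386,::-1],(800,600)))
E
```

```text
time_s: 5.6
position: [0.4182, -0.2663, 0.1037]
tool_rot: [[0.388, 0.922, -0.001], [0.922, -0.388, 0.001], [0.001, -0.002, -1.0]]
ft_force: [-0.5, 1.0, 1.3]
grip_width: 0.0002
gripper_force: 0.0
time_s: 6.27
position: [0.4364, -0.2262, 0.1424]
tool_rot: [[0.389, 0.921, 0.001], [0.921, -0.389, -0.008], [-0.007, 0.004, -1.0]]
ft_force: [-11.5, -14.4, 11.5]
grip_width: 0.0001
gripper_force: 9.1
time_s: 6.93
position: [0.457, -0.1748, 0.1653]
tool_rot: [[0.389, 0.921, -0.0], [0.921, -0.389, 0.001], [0.001, -0.0, -1.0]]
ft_force: [-0.1, -0.4, 0.4]
grip_width: 0.0005
gripper_force: 0.0
```

View pics/s1.png

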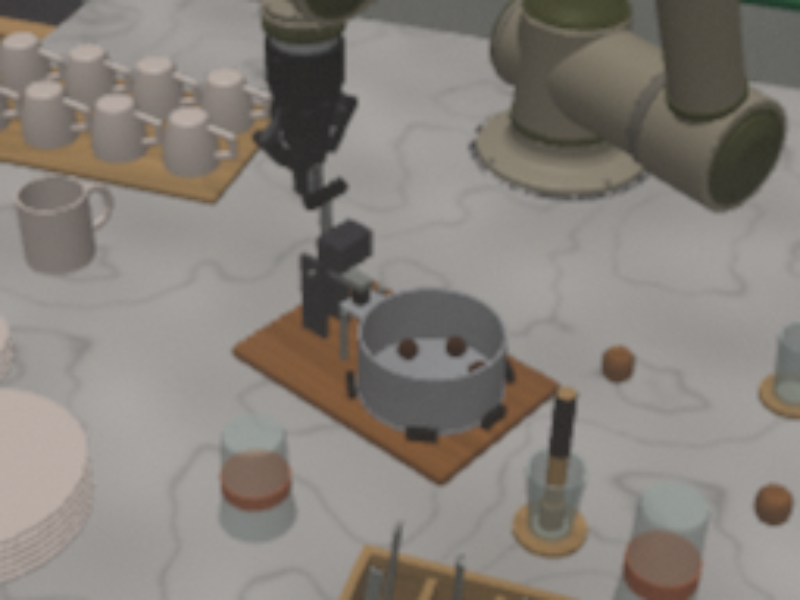

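The clamp is closed: the handle stands upright at about (325,205) and the pad is on the lug at (360,300). Next is walnut 1.

```bash
python3 -m crank '[0,-1,0,0,0, 0,-1,0,0,0, 0,0,0,-2,0, 0,0,0,-2,0, 0,0,0,-2,0, 0,0,0,-2,0, 5.5,0,0,0,0, 5.5,0,0,0,0]'
python3 - <<'E'
from h import *
t=shot('top');s=shot('scene')
for n,p in(('s',s),('t',t)):
    im=p['color'].astype(int)
    for c in((.4315,.1555,.016),(.585,.331,.016)):
        u,v=px(p,c);Y,X=np.mgrid[:384,:512];m=(np.hypot(X-u,Y-v)<12)&(im[...,0]-im[...,2]>30)
        print(n,m.sum(),onz(p,[(X[m].mean()+.5)/512,(Y[m].mean()+.5)/384],.016))
go((.4315,.1555,.245),(.4315,.1555,.002))
E
```

```text
time_s: 7.65
position: [0.4485, -0.196, 0.2457]
tool_rot: [[0.392, 0.92, 0.001], [0.92, -0.392, -0.001], [-0.001, 0.001, -1.0]]
ft_force: [-0.6, -0.1, -0.2]
grip_width: 0.0233
gripper_force: 0.0
s 75 [0.43431624 0.15799945 0.016     ]
s 95 [0.58732588 0.33231898 0.016     ]
t 63 [0.43147762 0.1549103  0.016     ]
t 60 [0.58441514 0.32998405 0.016     ]
at [ 0.4482 -0.1953  0.2444] xaxis ang 66.97 t 7.75 F [0.4 0.  0.5] w 0.0386
-> [0.4315 0.1555 0.245 ] shift cm [ 3.163e+01 -1.526e+01 -3.000e-02] rows 9.0
-> [0.4315 0.1555 0.002 ] shift cm [-1.00e-02  4.00e-02  2.43e+01] rows 6.0
```

```bash
python3 -m crank '[5.5,3.2,-1.5,0,0, 5.5,3.2,-1.5,0,0, 5.5,3.2,-1.5,0,0, 5.5,3.2,-1.5,0,0, 5.5,3.2,-1.5,0,0, 5.5,3.2,-1.5,0,0, 5.5,3.2,-1.5,0,0, 5.5,3.2,-1.5,0,0]'
python3 -m crank '[5.5,3.1,-1.5,0,0, 5.5,3.1,-1.5,0,0, 5.5,0,0,3.5,0, 5.5,0,0,3.5,0, 5.5,0,0,3.5,0, 5.5,0,0,3.5,0, 5.5,0,0,0,0, 5.5,0,0,0,0]'
python3 - <<'E'
from h import *
go((.433,.1565,.1),(.433,.1565,.002))
E
```

```text
time_s: 8.42
position: [0.4375, 0.0891, 0.2443]
tool_rot: [[0.391, 0.92, -0.002], [0.92, -0.391, 0.0], [-0.001, -0.002, -1.0]]
ft_force: [0.9, -0.8, -0.1]
grip_width: 0.0552
gripper_force: 0.0
time_s: 9.08
position: [0.4341, 0.1562, 0.1045]
tool_rot: [[0.391, 0.921, -0.004], [0.921, -0.391, -0.0], [-0.002, -0.004, -1.0]]
ft_force: [0.3, 0.2, 0.7]
grip_width: 0.0548
gripper_force: 0.0
at [0.4341 0.1562 0.1045] xaxis ang 67.01 t 9.0833 F [0.3 0.2 0.7] w 0.0548
-> [0.433  0.1565 0.1   ] shift cm [-0.02 -0.11  0.45] rows 1.0
-> [0.433  0.1565 0.002 ] shift cm [0.02 0.04 9.8 ] rows 3.0
```

```bash
python3 -m crank '[5.5,0,-0.1,2.3,0, 5.5,0,0,2,0, 5.5,0,0,2,0, 5.5,0,0,2,0, 5.5,0,0,2,0, 5.5,0,0,0,0, 0,0,0,0,0, 0,0,0,0,0]' 25
python3 -m crank '[0,0,0,0,0, 0,0,0,0,0, 0,0,0,0,0, 0,0,0,0,0, 0,0,0,-2,0, 0,0,0,-3,0, 0,0,0,-4,0, 0,0,0,-4,0]'
python3 - <<'E'
from h import *
s=shot('scene','s2.png')
go(st(0,-24,145),st(0,-24,50))
E
```

```text
time_s: 9.75
position: [0.4352, 0.157, 0.0042]
tool_rot: [[0.39, 0.921, 0.003], [0.921, -0.39, 0.0], [0.001, 0.003, -1.0]]
ft_force: [-2.0, -0.3, 11.5]
grip_width: 0.0325
gripper_force: 26.8
time_s: 10.42
position: [0.4334, 0.1569, 0.135]
tool_rot: [[0.39, 0.921, 0.0], [0.921, -0.39, 0.0], [0.0, 0.0, -1.0]]
ft_force: [0.8, 0.6, -0.4]
grip_width: 0.0319
gripper_force: 25.2
at [0.4367 0.1574 0.1422] xaxis ang 67.06 t 10.4667 F [2.6 2.  7.9] w 0.0315
-> [ 0.5147 -0.0411  0.145 ] shift cm [-15.24  14.92  -0.2 ] rows 6.0
-> [ 0.5147 -0.0411  0.05  ] shift cm [-0.06 -0.11  9.5 ] rows 3.0
```

View pics/s2.png

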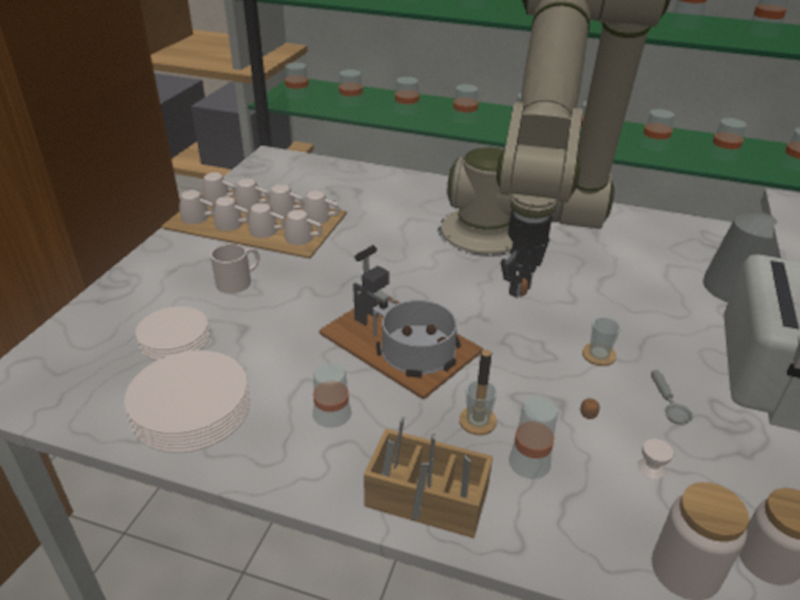

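The walnut is held between the fingers at (523,287), the clamp stays closed and the other walnut is unchanged at (590,408). I'm carrying this one to the pot.

```bash
python3 -m crank '[0,-1.9,1.86,0,0, 0,-1.9,1.86,0,0, 0,-1.9,1.86,0,0, 0,-1.9,1.86,0,0, 0,-1.9,1.86,0,0, 0,-1.9,1.86,0,0, 0,-1.9,1.86,0,0, 0,-1.9,1.86,0,0]'
python3 -m crank '[0,0,0,0,0, 0,0,0,1.8,0, 0,0,0,1.8,0, 0,0,0,1.8,0, 0,0,0,1.8,0, 0,0,0,1.8,0, 0,0,0,0,0, 0,0,0,0,0]'
python3 -m crank '[5,0,0,0,0, 5,0,0,0,0, 5,0,0,0,0, 5,0,0,0,0, 5,0,0,-3,0, 5,0,0,-3,0, 5,0,0,-3,0, 5,0,0,-3,0]'
python3 - <<'E'
from h import *
t=shot('top');s=shot('scene')
for n,p in(('s',s),('t',t)):
    im=p['color'].astype(int)
    for c in((.585,.331,.016),):
        u,v=px(p,c);Y,X=np.mgrid[:384,:512];m=(np.hypot(X-u,Y-v)<25)&(im[...,0]-im[...,2]>30)
        print(n,m.sum(),onz(p,[(X[m].mean()+.5)/512,(Y[m].mean()+.5)/384],.016))
go((.586,.331,.19),(.586,.331,.1),(.586,.331,.002))
E
```

```text
time_s: 11.13
position: [0.512, -0.0424, 0.1337]
tool_rot: [[0.39, 0.921, 0.002], [0.921, -0.39, -0.001], [0.0, 0.002, -1.0]]
ft_force: [0.5, -0.3, 0.0]
grip_width: 0.0322
gripper_force: 25.2
time_s: 11.8
position: [0.5115, -0.0408, 0.043]
tool_rot: [[0.39, 0.921, -0.0], [0.921, -0.39, 0.0], [-0.0, -0.0, -1.0]]
ft_force: [0.2, 0.3, 0.1]
grip_width: 0.0321
gripper_force: 25.5
time_s: 12.47
position: [0.5113, -0.041, 0.1641]
tool_rot: [[0.39, 0.921, 0.0], [0.921, -0.39, -0.0], [0.0, 0.0, -1.0]]
ft_force: [0.6, -0.4, 1.5]
grip_width: 0.0501
gripper_force: 0.0
s 95 [0.58720022 0.33242571 0.016     ]
t 60 [0.58441514 0.32998405 0.016     ]
at [ 0.5134 -0.0416  0.1671] xaxis ang 67.03 t 12.5667 F [0.7 1.1 0.1] w 0.0502
-> [0.586 0.331 0.19 ] shift cm [37.14 -7.84 -2.33] rows 10.0
-> [0.586 0.331 0.1  ] shift cm [-0.01 -0.08  9.  ] rows 3.0
-> [0.586 0.331 0.002] shift cm [-0.01 -0.09  9.8 ] rows 3.0
```

```bash
python3 -m crank '[5.5,0,0,-2.3,0, 5.5,3.4,-0.7,0,0, 5.5,3.4,-0.7,0,0, 5.5,3.4,-0.7,0,0, 5.5,3.4,-0.7,0,0, 5.5,3.4,-0.7,0,0, 5.5,3.4,-0.7,0,0, 5.5,3.4,-0.7,0,0]'
python3 -m crank '[5.5,3.4,-0.7,0,0, 5.5,3.4,-0.7,0,0, 5.5,3.3,-0.8,0,0, 5.5,3.2,-0.7,0,0, 5.5,0,0,3,0, 5.5,0,0,3,0, 5.5,0,0,3,0, 5.5,0,0,0,0]'
python3 - <<'E'
from h import *
go((.586,.3312,.1),(.586,.3312,.002))
E
```

```text
time_s: 13.23
position: [0.5592, 0.1989, 0.1848]
tool_rot: [[0.39, 0.921, -0.001], [0.921, -0.39, -0.0], [-0.0, -0.001, -1.0]]
ft_force: [0.6, -0.4, 0.4]
grip_width: 0.0548
gripper_force: 0.0
time_s: 13.9
position: [0.5815, 0.33, 0.0885]
tool_rot: [[0.39, 0.921, -0.011], [0.921, -0.39, -0.004], [-0.008, -0.009, -1.0]]
ft_force: [0.7, 0.0, -0.7]
grip_width: 0.0549
gripper_force: 0.0
at [0.5815 0.33   0.0885] xaxis ang 67.04 t 13.9 F [ 0.7  0.  -0.7] w 0.0549
-> [0.586  0.3312 0.1   ] shift cm [ 0.27  0.36 -1.16] rows 1.0
-> [0.586  0.3312 0.002 ] shift cm [0.08 0.09 9.8 ] rows 3.0
```

```bash
python3 -m crank '[5.5,0,0,0,0, 5.5,0,0,0,0, 5.5,0,0,0,0, 5.5,0,0,0,0, 5.5,0,0,0,0, 5.5,0,0,0,0, 5.5,0,0,0,0, 5.5,0,0,0,0]' >/dev/null
python3 - <<'E'
from h import *
t=shot('top');s=shot('scene')
for n,p in(('s',s),('t',t)):
    im=p['color'].astype(int)
    for c in((.585,.331,.016),):
        u,v=px(p,c);Y,X=np.mgrid[:384,:512];m=(np.hypot(X-u,Y-v)<25)&(im[...,0]-im[...,2]>30)
        if m.sum():print(n,m.sum(),onz(p,[(X[m].mean()+.5)/512,(Y[m].mean()+.5)/384],.016))
go((.586,.3312,.1),(.586,.3312,.002))
E
```

```text
s 91 [0.58647037 0.33212268 0.016     ]
t 44 [0.58481572 0.32549481 0.016     ]
at [0.5846 0.3309 0.0954] xaxis ang 67.03 t 14.6667 F [ 0.1  0.9 -0.8] w 0.055
-> [0.586  0.3312 0.1   ] shift cm [ 0.08  0.12 -0.46] rows 1.0
-> [0.586  0.3312 0.002 ] shift cm [-0.  -0.   9.8] rows 3.0
```

```bash
python3 -m crank '[5.5,0.1,0.1,1.8,0, 5.5,0,0,2,0, 5.5,0,0,2,0, 5.5,0,0,2,0, 5.5,0,0,1.5,0, 5.5,0,0,0,0, 5.5,0,0,0,0, 0,0,0,0,0]' 25
python3 -m crank '[0,0,0,0,0, 0,0,0,0,0, 0,0,0,0,0, 0,0,0,0,0, 0,0,0,-2,0, 0,0,0,-3,0, 0,0,0,-4,0, 0,0,0,-4,0]'
python3 - <<'E'
from h import *
go(st(0,24,145),st(0,24,50))
E
```

```text
time_s: 15.33
position: [0.5865, 0.3317, 0.0035]
tool_rot: [[0.39, 0.921, 0.002], [0.921, -0.39, 0.001], [0.001, 0.001, -1.0]]
ft_force: [-0.1, -0.0, -0.4]
grip_width: 0.0442
gripper_force: 0.0
time_s: 16.0
position: [0.5853, 0.3313, 0.1337]
tool_rot: [[0.39, 0.921, -0.001], [0.921, -0.39, -0.0], [-0.001, -0.001, -1.0]]
ft_force: [0.8, -0.5, 0.2]
grip_width: 0.0322
gripper_force: 25.1
at [0.5853 0.3313 0.1337] xaxis ang 67.03 t 16.0 F [ 0.8 -0.5  0.2] w 0.0322
-> [0.5333 0.0031 0.145 ] shift cm [-32.25   8.02  -1.11] rows 9.0
-> [0.5333 0.0031 0.05  ] shift cm [0.01 0.01 9.5 ] rows 3.0
```

```bash
python3 -m crank '[0,-2.7,0.67,0,0, 0,-2.7,0.67,0,0, 0,-2.7,0.67,0,0, 0,-2.7,0.67,0,0, 0,-2.7,0.67,0,0, 0,-2.7,0.67,0,0, 0,-2.7,0.67,0,0, 0,-2.7,0.67,0,0]'
python3 -m crank '[0,-2.7,0.67,0,0, 0,-2.7,0.67,0,0, 0,-2.7,0.67,0,0, 0,-2.6,0.67,0,0, 0,0,0,0,0, 0,0,0,0,0, 0,0,0,0,0, 0,0,0,0,0]'
python3 - <<'E'
from h import *
go(st(0,24,145),st(0,24,50))
E
```

```text
time_s: 16.67
position: [0.5505, 0.1104, 0.1328]
tool_rot: [[0.39, 0.921, 0.001], [0.921, -0.39, -0.0], [0.0, 0.001, -1.0]]
ft_force: [1.0, -1.0, 0.2]
grip_width: 0.0322
gripper_force: 25.1
time_s: 17.33
position: [0.5339, 0.0035, 0.1325]
tool_rot: [[0.389, 0.921, 0.0], [0.921, -0.389, 0.0], [0.0, 0.0, -1.0]]
ft_force: [-0.3, 1.1, 0.4]
grip_width: 0.0318
gripper_force: 25.1
at [0.5339 0.0035 0.1325] xaxis ang 67.08 t 17.3333 F [-0.3  1.1  0.4] w 0.0318
-> [0.5333 0.0031 0.145 ] shift cm [-0.06 -0.03 -1.25] rows 1.0
-> [0.5333 0.0031 0.05  ] shift cm [-0.  -0.   9.5] rows 3.0
```

```bash
python3 -m crank '[0,0,0,1.7,0, 0,0,0,1.7,0, 0,0,0,1.7,0, 0,0,0,1.7,0, 0,0,0,1.6,0, 0,0,0,0,0, 0,0,0,0,0, 5,0,0,0,0]'
python3 -m crank '[5,0,0,0,0, 5,0,0,0,0, 5,0,0,0,0, 5,0,0,-3,0, 5,0,0,-3,0, 5,0,0,-3,0, 5,0,0,-3,0, 5,0,0,-3,0]'
python3 -m crank '[5,-2,0,-3,0, 5,-2,0,-2,0, 5,-3,0,0,0, 5,-3,0,0,0, 5,-3,0,0,0, 5,-3,0,0,0, 5,0,0,0,0, 5,0,0,0,0]'
python3 - <<'E'
from h import *
t=shot('top');s=shot('scene')
a=cv2.resize(t['color'][150:300,150:350,::-1],(400,300),interpolation=cv2.INTER_CUBIC)
b=cv2.resize(s['color'][165:315,210:410,::-1],(400,300),interpolation=cv2.INTER_CUBIC)
c=cv2.resize(t['color'][155:200,180:240,::-1],(400,300),interpolation=cv2.INTER_CUBIC)
d=cv2.resize(s['color'][215:275,280:360,::-1],(400,300),interpolation=cv2.INTER_CUBIC)
cv2.imwrite('pics/c2.png',np.vstack([np.hstack([a,b]),np.hstack([c,d])]))
go()
E
```

```text
time_s: 18.0
position: [0.5344, 0.0031, 0.0492]
tool_rot: [[0.39, 0.921, 0.001], [0.921, -0.39, -0.0], [0.0, 0.001, -1.0]]
ft_force: [0.1, 0.3, 0.1]
grip_width: 0.0431
gripper_force: 0.0
time_s: 18.67
position: [0.5335, 0.0028, 0.2003]
tool_rot: [[0.39, 0.921, 0.001], [0.921, -0.39, -0.0], [0.0, 0.0, -1.0]]
ft_force: [0.4, -0.5, -0.3]
grip_width: 0.0497
gripper_force: 0.0
time_s: 19.33
position: [0.4709, -0.1456, 0.2486]
tool_rot: [[0.393, 0.92, 0.0], [0.92, -0.393, -0.0], [0.0, 0.0, -1.0]]
ft_force: [0.1, 0.1, -0.1]
grip_width: 0.0499
gripper_force: 0.0
at [ 0.4715 -0.1442  0.2486] xaxis ang 67.03 t 19.4333 F [ 0.8  0.5 -0.3] w 0.05
```

View pics/c2.png

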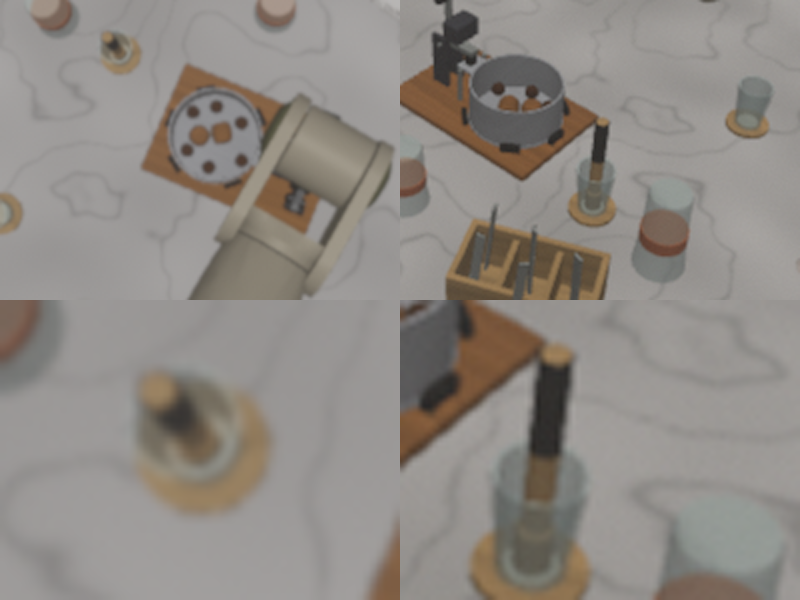

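Both walnuts are in the pot among the six hazelnuts (upper left crop, around (210,133)). None are left on the table. The rod is standing in its glass, and I'll triangulate its top and axis.

```bash
python3 - <<'E'
from h import *
np.set_printoptions(precision=4,suppress=True)
t=shot('top');s=shot('scene')
n=lambda u,v:np.array([u/512,v/384])
print('top',tri(ray(s,n(311.2,226)),ray(t,n(203.5,168.5))),onz(s,n(311.2,226),.165),onz(t,n(203.5,168.5),.165))
print('sleeve bottom s',onz(s,n(309.2,246),.098))
print('sleeve bottom t',onz(t,n(180+195/6.667,155+430/6.667),.098))
print('foot s',onz(s,n(280+130/5,215+275/5),.01))
print('coaster s,t',onz(s,n(280+131/5,215+270/5),.003),onz(t,n(180+203/6.667,155+447/6.667),.003))
print('mouth t',onz(t,n(180+187/6.667,155+425/6.667),.08))
go((.668,.138,.25),(.668,.138,.116))
E
```

```text
top (array([0.6677, 0.1403, 0.1586]), np.float64(0.001635693766202709)) [0.6749 0.1421 0.165 ] [0.6666 0.1386 0.165 ]
sleeve bottom s [0.6795 0.144  0.098 ]
sleeve bottom t [0.5189 0.1293 0.098 ]
foot s [0.6847 0.1441 0.01  ]
coaster s,t [0.6741 0.1429 0.003 ] [0.5171 0.1372 0.003 ]
mouth t [0.5226 0.1353 0.08  ]
at [ 0.4716 -0.1438  0.2484] xaxis ang 67.1 t 19.5333 F [ 0.2 -0.   0.2] w 0.0501
-> [0.668 0.138 0.25 ] shift cm [33.6   7.12 -0.15] rows 9.0
-> [0.668 0.138 0.116] shift cm [-0.  -0.  13.4] rows 4.0
```

```bash
python3 -m crank '[5,3.4,0.7,0,0, 5,3.4,0.7,0,0, 5,3.4,0.7,0,0, 5,3.4,0.7,0,0, 5,3.4,0.7,0,0, 5,3.4,0.7,0,0, 5,3.4,0.7,0,0, 5,3.4,0.7,0,0]' >/dev/null
python3 -m crank '[5,3.3,0.8,0,0, 5,3.3,0.8,0,0, 5,0,0,1.5,0, 5,0,0,1.5,0, 5,0,0,1.5,0, 5,0,0,0,0, 5,0,0,0,0, 5,0,0,0,0]'
python3 - <<'E'
from h import *
t=shot('top');s=shot('scene')
n=lambda u,v:np.array([u/512,v/384])
print('coaster',onz(t,n(210.4,177),.003),'sleeve t',onz(t,n(209.2,174.5),.098))
go((.669,.139,.2),(.669,.139,.112))
E
```

```text
time_s: 20.87
position: [0.6698, 0.139, 0.2045]
tool_rot: [[0.39, 0.921, 0.002], [0.921, -0.39, 0.0], [0.001, 0.001, -1.0]]
ft_force: [-0.9, -0.2, 0.4]
grip_width: 0.0503
gripper_force: 0.0
coaster [0.66757294 0.1377818  0.003     ] sleeve t [0.65980208 0.12991393 0.098     ]
at [0.6699 0.1387 0.2047] xaxis ang 67.04 t 20.9667 F [0.3 0.2 0.3] w 0.0502
-> [0.669 0.139 0.2  ] shift cm [-0.01 -0.1   0.47] rows 1.0
-> [0.669 0.139 0.112] shift cm [-0.01 -0.02  8.8 ] rows 3.0
```

```bash
python3 -m crank '[5,0,0,1.6,0, 5,0,0,1.6,0, 5,0,0,1.6,0, 5,0,0,1.6,0, 5,0,0,1.5,0, 5,0,0,1.3,0, 5,0,0,0,0, 5,0,0,0,0]'
python3 -m crank '[0,0,0,0,0, 0,0,0,0,0, 0,0,0,0,0, 0,0,0,0,0, 0,0,0,0,0, 0,0,0,0,0, 0,0,0,0,0, 0,0,0,0,0]' 60
python3 - <<'E'
from h import *
go()
E
```

```text
time_s: 21.63
position: [0.6698, 0.1385, 0.1118]
tool_rot: [[0.39, 0.921, 0.0], [0.921, -0.39, -0.0], [0.0, 0.0, -1.0]]
ft_force: [-0.0, -0.2, 0.2]
grip_width: 0.0501
gripper_force: 0.0
time_s: 22.3
position: [0.67, 0.1386, 0.1127]
tool_rot: [[0.39, 0.921, 0.002], [0.921, -0.39, 0.0], [0.001, 0.002, -1.0]]
ft_force: [-0.8, -0.5, 6.3]
grip_width: 0.0165
gripper_force: 58.3
at [0.67   0.1386 0.1127] xaxis ang 67.03 t 22.3 F [-0.8 -0.5  6.3] w 0.0165
```

```bash
python3 -m crank '[0,0,0,-1,0, 0,0,0,-2,0, 0,0,0,-2,0, 0,0,0,-2.5,0, 0,0,0,-2.5,0, 0,0,0,-2,0, 0,0,0,0,0, 0,0,0,0,0]'
python3 - <<'E'
from h import *
t=shot('top');s=shot('scene')
a=cv2.resize(s['color'][130:280,230:430,::-1],(800,600),interpolation=cv2.INTER_CUBIC)
cv2.imwrite('pics/s3.png',a)
go(st(0,40,232),st(0,0,232))
for q in((.669,.139,.128),(.669,.139,.286)): u,v=px(s,q);print((u-230)*4,(v-130)*4)
E
```

```text
time_s: 22.97
position: [0.6697, 0.1385, 0.2323]
tool_rot: [[0.39, 0.921, 0.002], [0.921, -0.39, 0.0], [0.001, 0.002, -1.0]]
ft_force: [0.2, 1.2, -1.1]
grip_width: 0.0169
gripper_force: 58.5
at [0.6691 0.1385 0.2299] xaxis ang 67.02 t 23.0667 F [-0.3  0.1 -1.1] w 0.0165
-> [0.5396 0.0178 0.232 ] shift cm [-16.16  -7.22  -0.17] rows 5.0
-> [ 0.524 -0.019  0.232] shift cm [-4.    0.01  0.  ] rows 1.0
317.0077250292609 419.3087088475952
340.32276179580094 228.11909277814186
```

View pics/s3.png

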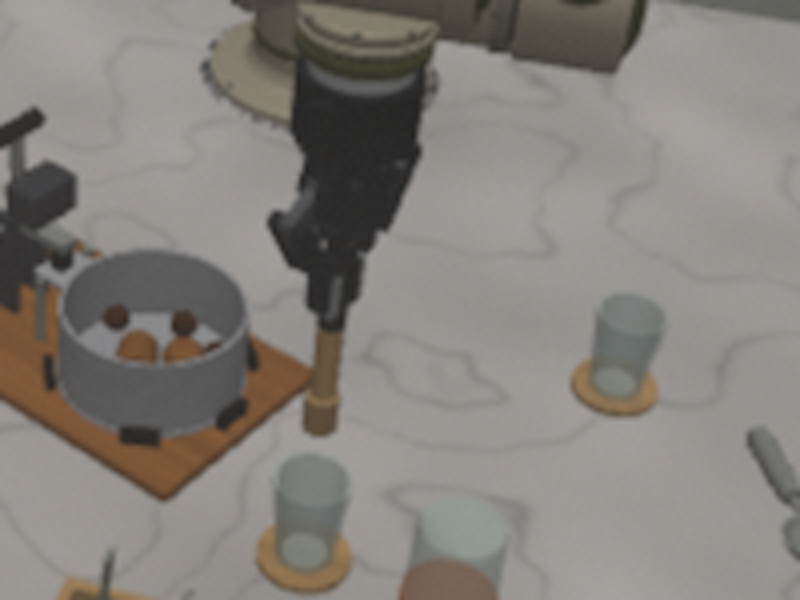

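The rod hangs upright in the gripper, with its foot at (319,420) as predicted. Its tumbler is empty and the nuts are in the pot. I'll check for free spots among the nuts for the foot.

```bash
python3 - <<'E'
from h import *
np.set_printoptions(precision=1,suppress=True)
t=shot('top')
sc=lambda u,v,z:R.T@(onz(t,[(150+u/2)/512,(150+v/2)/384],z)-O)*1000
for q in((193,112),(217,106),(241,122),(241,160),(208,167),(187,150)):print('hz',sc(*q,.03))
for q in((200,135),(222,133)):print('wn',sc(*q,.035))
print('rim?',sc(215,136,.084))
# brown centroids now
p=t;im=p['color'].astype(int);m=((im[...,0]-im[...,2]>18)).astype(np.uint8)
n,l,stt,ce=cv2.connectedComponentsWithStats(m)
for a,c in zip(stt,ce):
    q=R.T@(onz(p,[(c[0]+.5)/512,(c[1]+.5)/384],.03)-O)*1000
    if np.hypot(*q[:2])<75 and a[4]>3:print('blob',a[4],q)
E
```

```text
hz [25.  49.4 30. ]
hz [48.9 17.  30. ]
hz [ 39.5 -29.   30. ]
hz [-17.5 -52.2  30. ]
hz [-48.1  -7.2  30. ]
hz [-35.7  34.7  30. ]
wn [-5.5 24.2 35. ]
wn [10.9 -7.4 35. ]
rim? [-0.7 -0.9 84. ]
blob 2934 [ -4.  -74.4  30. ]
blob 13 [48.1 18.  30. ]
blob 14 [25.4 48.5 30. ]
blob 15 [ 38.2 -31.1  30. ]
blob 172 [ 3.4  7.4 30. ]
blob 16 [-35.7  34.7  30. ]
blob 14 [-17.5 -53.9  30. ]
blob 15 [-49.1  -8.9  30. ]
```

```bash
python3 - <<'E'
from h import *
go(st(11,-46,231),st(11,-46,127))
E
```

```text
at [0.6691 0.1384 0.2297] xaxis ang 67.02 t 23.1167 F [-0.5  0.5 -1.1] w 0.0166
-> [ 0.5162 -0.0657  0.231 ] shift cm [-24.76  -6.11  -0.08] rows 7.0
-> [ 0.5162 -0.0657  0.127 ] shift cm [1.00e-02 3.00e-02 1.04e+01] rows 3.0
```

```bash
python3 -m crank '[0,-2,-0.5,0,0, 0,-2.5,-0.6,0,0, 0,-2.5,-0.6,0,0, 0,-2.5,-0.6,0,0, 0,-2.5,-0.6,0,0, 0,-2.5,-0.6,0,0, 0,-2.5,-0.6,0,0, 0,-2.5,-0.6,0,0]' >/dev/null
python3 -m crank '[0,-2.5,-0.65,0,0, 0,-2,-0.5,0,0, 0,-1.3,-0.3,0,0, 0,0,0,0,0, 0,0,0,1.5,0, 0,0,0,1.5,0, 0,0,0,0,0, 0,0,0,0,0]'
python3 - <<'E'
from h import *
go(st(11,-46,200),st(11,-46,127))
E
```

```text
time_s: 24.45
position: [0.5141, -0.0699, 0.2006]
tool_rot: [[0.39, 0.921, -0.002], [0.921, -0.39, 0.001], [0.0, -0.002, -1.0]]
ft_force: [0.2, -0.7, -0.6]
grip_width: 0.0168
gripper_force: 58.6
at [ 0.5141 -0.0699  0.2006] xaxis ang 67.05 t 24.45 F [ 0.2 -0.7 -0.6] w 0.0168
-> [ 0.5162 -0.0657  0.2   ] shift cm [0.47 0.03 0.06] rows 1.0
-> [ 0.5162 -0.0657  0.127 ] shift cm [-0.    0.02  7.3 ] rows 2.0
```

```bash
python3 -m crank '[0,0.4,0,0,0, 0,0,0,0,0, 0,0,0,1.5,0, 0,0,0,1.5,0, 0,0,0,1.5,0, 0,0,0,1.5,0, 0,0,0,1.3,0, 0,0,0,0,0]'
python3 - <<'E'
from h import *
go(st(11,-46,127))
q=R.T@(env.observe()['position']-O)*1000;print(q)
E
```

```text
time_s: 25.12
position: [0.5151, -0.0663, 0.1267]
tool_rot: [[0.39, 0.921, -0.003], [0.921, -0.39, 0.001], [-0.0, -0.003, -1.0]]
ft_force: [-0.1, 0.5, -0.9]
grip_width: 0.0164
gripper_force: 58.6
at [ 0.5151 -0.0663  0.1267] xaxis ang 67.04 t 25.1167 F [-0.1  0.5 -0.9] w 0.0164
-> [ 0.5162 -0.0657  0.127 ] shift cm [ 0.1   0.08 -0.03] rows 1.0
[ 10.18248608 -47.00238798 126.72460499]
```

```bash
python3 -m crank '[0,0.7,1.08,0,0, 0,0.67,0.94,0,0, 0,0.89,0.73,0,0, 0,1.05,0.48,0,0, 0,1.13,0.19,0,0, 0,1.14,-0.11,0,0, 0,1.08,-0.4,0,0, 0,0.94,-0.67,0,0]'
python3 -m crank '[0,0.73,-0.89,0,0, 0,0.48,-1.05,0,0, 0,0.19,-1.13,0,0, 0,-0.11,-1.14,0,0, 0,-0.4,-1.08,0,0, 0,-0.67,-0.94,0,0, 0,-0.89,-0.73,0,0, 0,-1.05,-0.48,0,0]'
python3 -m crank '[0,-1.13,-0.19,0,0, 0,-1.14,0.11,0,0, 0,-1.08,0.4,0,0, 0,-0.94,0.67,0,0, 0,-0.73,0.89,0,0, 0,-0.48,1.05,0,0, 0,-0.19,1.13,0,0, 0,0.11,1.14,0,0]'
python3 - <<'E'
from h import *
print(R.T@(env.observe()['position']-O)*1000)
t=shot('top');s=shot('scene')
a=cv2.resize(t['color'][190:250,217:297,::-1],(400,300),interpolation=cv2.INTER_CUBIC)
b=cv2.resize(s['color'][165:255,200:320,::-1],(400,300),interpolation=cv2.INTER_CUBIC)
cv2.imwrite('pics/c3.png',np.hstack([a,b]))
E
```

```text
time_s: 25.78
position: [0.5657, -0.0047, 0.1285]
tool_rot: [[0.39, 0.921, -0.001], [0.921, -0.39, -0.001], [-0.001, -0.001, -1.0]]
ft_force: [-2.6, -1.2, -0.2]
grip_width: 0.0167
gripper_force: 59.0
time_s: 26.45
position: [0.4902, 0.0083, 0.1289]
tool_rot: [[0.39, 0.921, 0.002], [0.921, -0.39, 0.0], [0.001, 0.002, -1.0]]
ft_force: [0.5, -0.2, -1.0]
grip_width: 0.0166
gripper_force: 58.6
time_s: 27.12
position: [0.5181, -0.0655, 0.1282]
tool_rot: [[0.391, 0.92, -0.0], [0.92, -0.391, -0.0], [-0.0, -0.0, -1.0]]
ft_force: [0.4, -0.1, -1.0]
grip_width: 0.0167
gripper_force: 58.6
[ 12.6061629  -45.10375842 128.15069252]
```

View pics/c3.png

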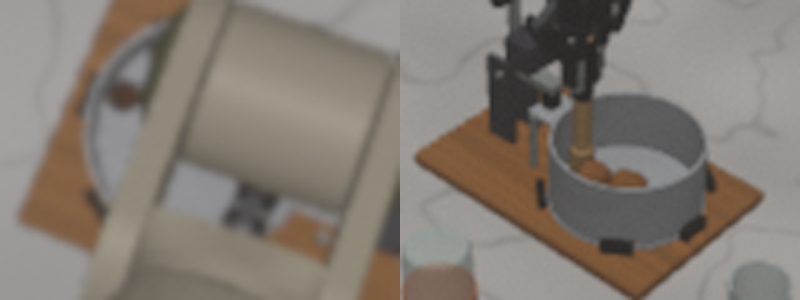

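The foot is down by the floor among the nuts, around (583,160), and forces are small. I'm stirring more rounds, slightly lower.

```bash
python3 -m crank '[0,0.4,1.08,0.15,0, 0,0.67,0.94,0,0, 0,0.89,0.73,0,0, 0,1.05,0.48,0,0, 0,1.13,0.19,0,0, 0,1.14,-0.11,0,0, 0,1.08,-0.4,0,0, 0,0.94,-0.67,0,0]'|grep -E "force|pos"
python3 -m crank '[0,0.73,-0.89,0,0, 0,0.48,-1.05,0,0, 0,0.19,-1.13,0,0, 0,-0.11,-1.14,0,0, 0,-0.4,-1.08,0,0, 0,-0.67,-0.94,0,0, 0,-0.89,-0.73,0,0, 0,-1.05,-0.48,0,0]'|grep -E "force|pos"
python3 -m crank '[0,-1.13,-0.19,0,0, 0,-1.14,0.11,0,0, 0,-1.08,0.4,0,0, 0,-0.94,0.67,0,0, 0,-0.73,0.89,0,0, 0,-0.48,1.05,0,0, 0,-0.19,1.13,0,0, 0,0.11,1.14,0,0]'|grep -E "force|pos"
python3 -m crank '[0,0.4,1.08,0,0, 0,0.67,0.94,0,0, 0,0.89,0.73,0,0, 0,1.05,0.48,0,0, 0,1.13,0.19,0,0, 0,1.14,-0.11,0,0, 0,1.08,-0.4,0,0, 0,0.94,-0.67,0,0]'|grep -E "force|pos"
python3 -m crank '[0,0.73,-0.89,0,0, 0,0.48,-1.05,0,0, 0,0.19,-1.13,0,0, 0,-0.11,-1.14,0,0, 0,-0.4,-1.08,0,0, 0,-0.67,-0.94,0,0, 0,-0.89,-0.73,0,0, 0,-1.05,-0.48,0,0]'|grep -E "force|pos"
python3 -m crank '[0,-1.13,-0.19,0,0, 0,-1.14,0.11,0,0, 0,-1.08,0.4,0,0, 0,-0.94,0.67,0,0, 0,-0.73,0.89,0,0, 0,-0.48,1.05,0,0, 0,-0.19,1.13,0,0, 0,0.11,1.14,0,0]'|grep -E "force|pos"
python3 -m crank '[0,0.4,1.08,0,0, 0,0.67,0.94,0,0, 0,0.89,0.73,0,0, 0,1.05,0.48,0,0, 0,1.13,0.19,0,0, 0,1.14,-0.11,0,0, 0,1.08,-0.4,0,0, 0,0,0,0,0]'|grep -E "force|pos"
python3 -m crank '[0,0,0,-1.5,0, 0,0,0,-2,0, 0,0,0,-2,0, 0,0,0,-2,0, 0,0,0,-2,0, 0,0,0,-1,0, 0,0,0,0,0, 0,0,0,0,0]'
python3 - <<'E'
from h import *
t=shot('top');s=shot('scene')
a=cv2.resize(t['color'][190:250,217:297,::-1],(400,300),interpolation=cv2.INTER_CUBIC)
b=cv2.resize(s['color'][135:255,200:360,::-1],(400,300),interpolation=cv2.INTER_CUBIC)
cv2.imwrite('pics/c4.png',np.hstack([a,b]))
go((.6697,.1385,.232),(.6697,.1385,.118))
E
```

```text
position: [0.5655, -0.0049, 0.1264]
ft_force: [-3.4, -1.5, -1.5]
gripper_force: 59.2
position: [0.4923, 0.0072, 0.1283]
ft_force: [0.4, -0.5, -0.8]
gripper_force: 58.9
position: [0.5181, -0.0654, 0.1267]
ft_force: [-0.2, 0.2, -1.0]
gripper_force: 59.0
position: [0.5664, -0.0042, 0.1268]
ft_force: [-0.2, -1.8, -2.3]
gripper_force: 58.9
position: [0.489, 0.0088, 0.1269]
ft_force: [0.4, 2.5, 0.2]
gripper_force: 59.0
position: [0.5181, -0.0656, 0.1267]
ft_force: [0.9, -0.2, -1.9]
gripper_force: 59.2
position: [0.5685, -0.0144, 0.1268]
ft_force: [-0.5, 0.5, -1.0]
gripper_force: 59.0
time_s: 32.55
position: [0.5682, -0.0165, 0.2318]
tool_rot: [[0.39, 0.921, 0.0], [0.921, -0.39, 0.0], [0.0, 0.0, -1.0]]
ft_force: [-0.7, -0.6, -1.1]
grip_width: 0.0167
gripper_force: 59.0
at [ 0.568  -0.0165  0.2307] xaxis ang 67.03 t 32.65 F [ 0.4 -0.1 -0.5] w 0.0164
-> [0.6697 0.1385 0.232 ] shift cm [18.24  3.31 -0.14] rows 5.0
-> [0.6697 0.1385 0.118 ] shift cm [ 0.    0.02 11.4 ] rows 3.0
```

View pics/c4.png

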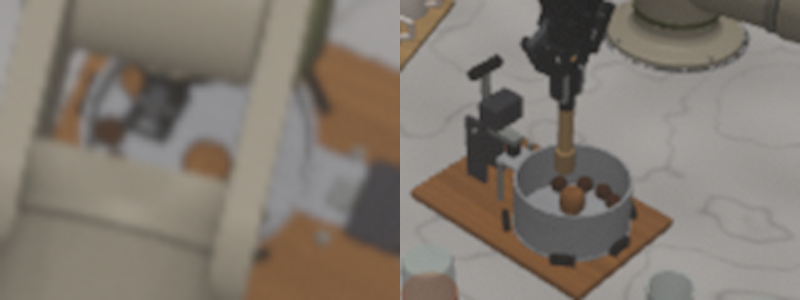

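The nuts are redistributed, with a walnut now at about (572,200). The rod is up and upright, and the clamp is still closed. I'm returning the rod to its tumbler.

```bash
python3 -m crank '[0,2.2,0.4,0,0, 0,2.4,0.42,0,0, 0,2.4,0.42,0,0, 0,2.4,0.42,0,0, 0,2.4,0.42,0,0, 0,2.4,0.42,0,0, 0,2.2,0.42,0,0, 0,1.8,0.4,0,0]'
python3 -m crank '[0,0,0,0,0, 0,0,0,0,0, 0,0,0,0,0, 0,0,0,0,0, 0,0,0,0.8,0, 0,0,0,0.8,0, 0,0,0,0,0, 0,0,0,0,0]'
python3 - <<'E'
from h import *
t=shot('top');s=shot('scene')
b=cv2.resize(s['color'][180:285,250:390,::-1],(800,600),interpolation=cv2.INTER_CUBIC)
cv2.imwrite('pics/c5.png',b)
go((.6697,.1385,.218),(.6697,.1385,.116))
E
```

```text
time_s: 33.32
position: [0.6704, 0.1394, 0.2302]
tool_rot: [[0.39, 0.921, -0.002], [0.921, -0.39, 0.0], [-0.001, -0.002, -1.0]]
ft_force: [1.2, -0.4, -0.8]
grip_width: 0.0163
gripper_force: 59.0
time_s: 33.98
position: [0.6698, 0.1375, 0.2149]
tool_rot: [[0.391, 0.921, -0.002], [0.921, -0.391, -0.0], [-0.001, -0.002, -1.0]]
ft_force: [0.8, -0.8, -0.3]
grip_width: 0.0169
gripper_force: 59.0
at [0.6702 0.1377 0.2159] xaxis ang 67.02 t 34.0833 F [-0.2 -0.3 -0.6] w 0.0165
-> [0.6697 0.1385 0.218 ] shift cm [ 0.06 -0.08 -0.21] rows 1.0
-> [0.6697 0.1385 0.116 ] shift cm [-0.  -0.  10.2] rows 3.0
```

View pics/c5.png

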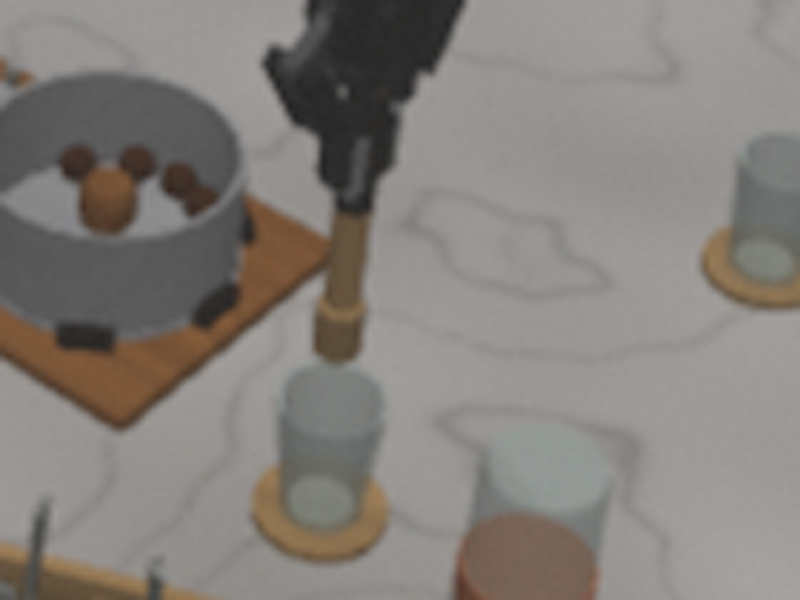

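The foot at (340,350) is right above the mouth of its tumbler at (333,398). I'm lowering it.

```bash
python3 -m crank '[0,0.05,-0.05,1.5,0, 0,0,0,1.5,0, 0,0,0,1.5,0, 0,0,0,1.5,0, 0,0,0,1.5,0, 0,0,0,1.5,0, 0,0,0,0.5,0, 0,0,0,0,0]'
python3 - <<'E'
from h import *
go((.6697,.1385,.1145))
E
```

```text
time_s: 34.75
position: [0.6695, 0.1384, 0.1198]
tool_rot: [[0.39, 0.921, -0.002], [0.921, -0.39, -0.0], [-0.001, -0.002, -1.0]]
ft_force: [-0.8, 0.1, -0.7]
grip_width: 0.017
gripper_force: 59.1
at [0.6695 0.1384 0.1198] xaxis ang 67.03 t 34.75 F [-0.8  0.1 -0.7] w 0.017
-> [0.6697 0.1385 0.1145] shift cm [0.01 0.02 0.53] rows 1.0
```

```bash
python3 -m crank '[0,0,0,0.3,0, 0,0,0,0.25,0, 0,0,0,0.1,0, 0,0,0,0,0, 2.5,0,0,0,0, 3.5,0,0,0,0, 5,0,0,0,0, 5,0,0,0,0]'
python3 -m crank '[5,0,0,0,0, 5,0,0,0,0, 5,0,0,-2,0, 5,0,0,-3,0, 5,0,0,-3,0, 5,0,0,-3,0, 5,0,0,-3,0, 5,0,0,0,0]'
python3 - <<'E'
from h import *
s=shot('scene','s6.png')
# opening: fingers on the pot side of the bar, tip 12 below bar centre
P=lambda a,g=0:st(0,-145-85*np.sin(a)+19+g,95+85*np.cos(a)-10)
go(P(0,25)*[1,1,0]+[0,0,.25],P(0,25),*[P(a) for a in(0,.2,.4,.6,.8)])
E
```

```text
time_s: 35.42
position: [0.67, 0.1385, 0.1146]
tool_rot: [[0.39, 0.921, 0.0], [0.921, -0.39, 0.0], [0.0, 0.0, -1.0]]
ft_force: [0.1, -0.6, -0.2]
grip_width: 0.0499
gripper_force: 0.0
time_s: 36.08
position: [0.6713, 0.1386, 0.2615]
tool_rot: [[0.39, 0.921, 0.011], [0.921, -0.39, 0.0], [0.005, 0.01, -1.0]]
ft_force: [-0.2, -0.1, 0.8]
grip_width: 0.05
gripper_force: 0.0
at [0.6708 0.1386 0.2581] xaxis ang 67.03 t 36.1333 F [-0.  -0.8 -0.8] w 0.0497
-> [ 0.4847 -0.112   0.25  ] shift cm [-30.34  -7.36   0.67] rows 8.0
-> [ 0.4847 -0.112   0.17  ] shift cm [-0.02 -0.05  8.  ] rows 2.0
-> [ 0.475  -0.1351  0.17  ] shift cm [-2.5   0.   -0.01] rows 1.0
-> [ 0.4684 -0.1506  0.1683] shift cm [-1.69  0.    0.16] rows 1.0
-> [ 0.4621 -0.1656  0.1633] shift cm [-1.62 -0.    0.5 ] rows 1.0
-> [ 0.4563 -0.1793  0.1552] shift cm [-1.49 -0.    0.81] rows 1.0
-> [ 0.4512 -0.1912  0.1442] shift cm [-1.3  -0.01  1.09] rows 1.0
```

View pics/s6.png

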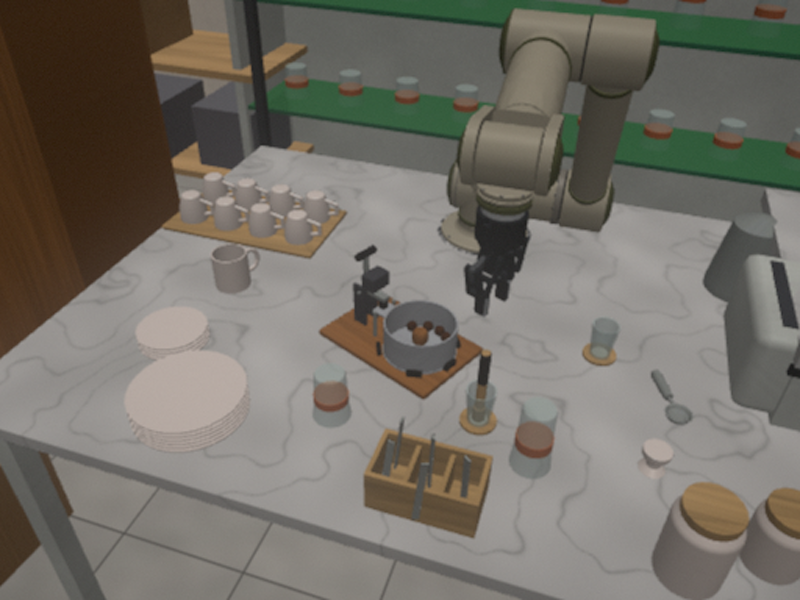

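The rod stands in its tumbler at (485,380), the nuts are in the pot and everything else is where it was. Next I'll open the clamp.

```bash
python3 -m crank '[0,-3,-0.7,0,0, 0,-3,-0.7,0,0, 0,-3,-0.75,0,0, 0,-3,-0.75,0,0, 0,-3,-0.75,0,0, 0,-3,-0.75,0,0, 0,-3,-0.75,0,0, 0,-3,-0.75,0,0]' 40 >/dev/null
python3 -m crank '[0,-3,-0.75,0,0, 0,-3,-0.7,0,0, 0,0,0,1.2,0, 0,0,0,1.2,0, 0,0,0,0,0, 0,0,0,0,0, 0,0,0,0,0, 0,0,0,0,0]'
python3 - <<'E'
from h import *
P=lambda a,g=0:st(0,-145-85*np.sin(a)+19+g,95+85*np.cos(a)-7)
go(P(0,25),*[P(a) for a in(0,.2,.4,.6,.8)])
E
```

```text
time_s: 37.47
position: [0.4855, -0.1089, 0.2307]
tool_rot: [[0.39, 0.921, 0.001], [0.921, -0.39, -0.0], [-0.0, 0.001, -1.0]]
ft_force: [0.0, 0.2, -1.0]
grip_width: -0.0001
gripper_force: 0.0
at [ 0.4855 -0.1089  0.2307] xaxis ang 67.06 t 37.4667 F [ 0.   0.2 -1. ] w -0.0001
-> [ 0.4847 -0.112   0.173 ] shift cm [-0.32  0.05  5.77] rows 2.0
-> [ 0.475  -0.1351  0.173 ] shift cm [-2.5  0.   0. ] rows 1.0
-> [ 0.4684 -0.1506  0.1713] shift cm [-1.69  0.    0.17] rows 1.0
-> [ 0.4621 -0.1656  0.1663] shift cm [-1.62  0.    0.5 ] rows 1.0
-> [ 0.4563 -0.1793  0.1582] shift cm [-1.49  0.    0.81] rows 1.0
-> [ 0.4512 -0.1912  0.1472] shift cm [-1.3   0.    1.09] rows 1.0
```

```bash
python3 -m crank '[0,-0.3,0,2,0, 0,0,0,2,0, 0,0,0,1.75,0, 0,0,0,0,0, 0,-0.8,0,0,0, 0,-0.8,0,0,0, 0,-0.8,0,0,0, 0,-0.8,0,0.1,0]'
python3 -m crank '[0,-0.8,0,0.1,0, 0,-0.8,0,0.2,0, 0,-0.8,0,0.25,0, 0,-0.8,0,0.35,0, 0,-0.8,0,0.4,0, 0,-0.7,0,0.4,0, 0,-0.7,0,0.4,0, 0,-0.6,0,0.4,0]'
python3 -m crank '[0,-0.5,0,0.4,0, 0,0,0,0,0, 0,0,0,-3,0, 0,0,0,-3,0, 0,0,0,-3,0, 0,0,0,-2,0, 0,0,0,0,0, 0,0,0,0,0]'
python3 - <<'E'
from h import *
s=shot('scene');cv2.imwrite('pics/s7.png',cv2.resize(s['color'][100:292,130:386,::-1],(800,600)))
go(st(0,-145,250))
E
```

```text
time_s: 38.13
position: [0.4717, -0.1422, 0.1731]
tool_rot: [[0.391, 0.921, 0.003], [0.921, -0.391, -0.001], [0.0, 0.003, -1.0]]
ft_force: [-0.1, 2.5, 1.9]
grip_width: 0.0001
gripper_force: 1.1
time_s: 38.8
position: [0.4476, -0.1972, 0.1462]
tool_rot: [[0.39, 0.921, -0.001], [0.921, -0.39, 0.0], [-0.0, -0.001, -1.0]]
ft_force: [0.6, -1.0, 0.2]
grip_width: -0.0002
gripper_force: 0.0
time_s: 39.47
position: [0.4463, -0.2011, 0.2534]
tool_rot: [[0.39, 0.921, 0.002], [0.921, -0.39, -0.001], [-0.001, 0.002, -1.0]]
ft_force: [-0.5, 0.3, -0.4]
grip_width: -0.0001
gripper_force: 0.0
at [ 0.4459 -0.2008  0.2523] xaxis ang 67.04 t 39.5167 F [ 0.3 -0.9 -1.4] w -0.0002
-> [ 0.4676 -0.1526  0.25  ] shift cm [5.29 0.11 0.23] rows 2.0
```

View pics/s7.png

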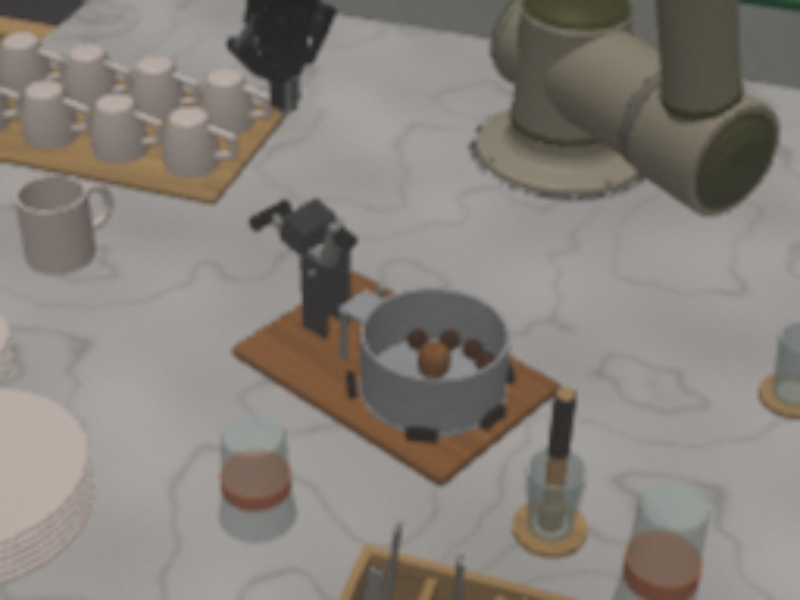

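The clamp is fully open again, with its bar at (270,215) as at the start. The pot is seated and the rod is in its tumbler. I'll back off and check from the top.

```bash
python3 -m crank '[0,-2,-3,-0.5,0, 0,-2,-3,0,0, 0,-2,-3,0,0, 0,-2,-3,0,0, 0,-2,-3,0,0, 0,0,0,0,0, 0,0,0,0,0, 0,0,0,0,0]' >/dev/null
python3 - <<'E'
from h import *
t=shot('top','t9.png')
E
```

```text
(no output)
```

View pics/t9.png

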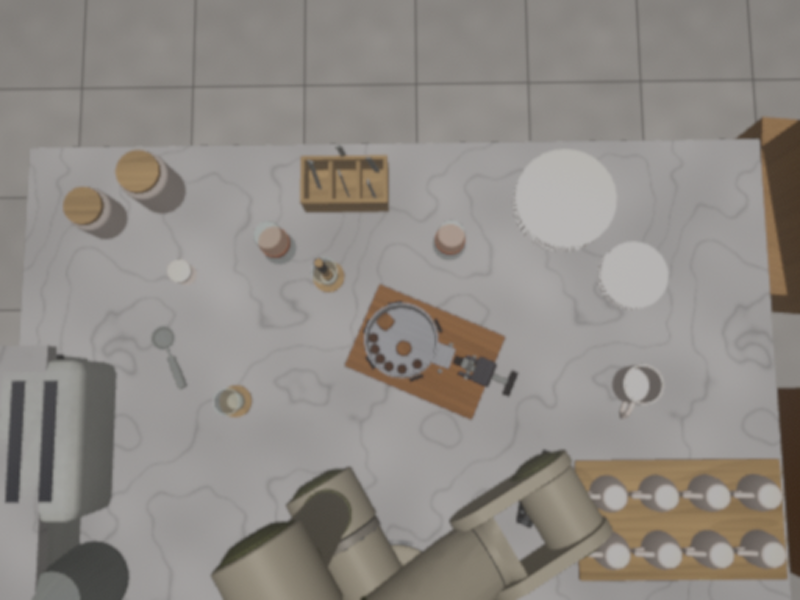

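The pot holds all eight nuts: six hazelnuts in an arc from (374,338) to (417,364) and two walnuts at (386,322) and (403,348). The table is clear of walnuts, the clamp is open and the rod is in its tumbler, so I'm handing in.

```bash
python3 -c "
from rig import env
print(env.close_job())"
```

```text
the job is handed in; nothing more can be done
None
```

The job is handed in, with no verdict shown: both walnuts are in the pot with the six hazelnuts, stirred about 3⅓ rounds anticlockwise with the clamp closed (though the hazelnuts ended bunched in an arc on one side), the rod is back in its tumbler, the clamp is fully open, and the other crockery looks unmoved.

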